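Prop the instrument box lid half open

TASK

The stainless steel instrument box in the middle of the worktop, the one with its lid down (not the one standing open at the back), has to air: take its lid by the black knob, raise it to about 45 degrees, half way to upright, and let go so that it stays standing there. Leave the shut wooden slide box beside it and the glass jar behind where they stand.

Things in the scene. Friction and masses are not known exactly. Their poses are not given: they have to be found in the camera images.
- instrument_box: Stainless steel box, fixed to the worktop, 113 x 210 x 65 mm with lid shut, knob included. Origin at the centre of its underside, z up. Long side along its own y; the lid's hinge runs along y at x = +54, z = +46 mm; the lid's free edge is on the -x side, 110 mm from the hinge. It stands left or right of the slide box; a like box standing open at the back is scenery.
- instrument_box_lid (a joint): Opening angle of the steel box's lid in rad: 0 is shut (lid level), 0.785 is 45 degrees, 1.57 is upright, the stop is at 1.95. It starts shut or a little ajar (up to 0.2). The hinge is stiff (about 0.35 N m of friction, so some 5 to 7 N at the knob): the lid stays at whatever angle it is left.
- lid_knob (a point): Middle of the black knob on the steel box's lid (moves with the lid), 9 mm above the lid's top face. The knob is an upright round stub, 18 mm diameter, 17 mm tall. The point is 70 mm from the hinge toward the free edge, 10.5 mm above the hinge line, midway along the box. Axes: y along the hinge, z out of the lid's top (up when shut), -x to the free edge; opening turns it about +y.
- slide_box: Bystander: shut wooden slide box, brown, 96 x 150 x 49 mm, loose. Origin at the centre of its underside. To be left where it stands.
- jar: Bystander: glass jar with a white lid and pale contents, 97 mm in diameter, 144 mm tall, loose, beyond the boxes. Origin at the centre of its underside. To be left standing where it is.

How it is judged:
By the outcome, as a careful person would: the job done as asked, in the order asked, and still so for the second after the job is handed in, with the robot touching nothing.
It also fails if it takes over 32 s, if anything falls off the work surface, if the arm or the gripper's body presses on something with over 40 N, if the wrist force passes 120 N, or if a joint passes its speed limit or range.

ROBOT

A 6-joint arm with a two-finger parallel gripper is mounted at the origin on a cart in front of the work surface, level with it; the furniture and walls round the work are solid. World frame = base frame: x ahead of the robot, y to its left, z up, the work surface at z = 0. Lengths are in mm, angles in rad, forces in N, time in s.
With the tool pointing down it reaches from about 350 to 800 mm from the base axis. Payload 7.3 kg.
Tool frame: the origin (TCP) lies midway between the tips of the shut fingers; the grasp point (between the pads) lies 19 mm behind it (grip_depth is the distance from the TCP to the grasp point, in mm); x points along the fingers, y is the direction in which the jaws open and shut, and the axes are right-handed (so a half turn about x gives the same grasp; the last joint's range is limited). The gripper opens to 85 mm and grips with 20 to 120 N. Pads are 22 mm wide; open, the fingers measure 114 mm over their backs; the gripper's body (76 mm by 85 mm) begins 54 mm behind the grasp point. The pads swing forward as they close: fully open they stand 13 mm farther back than shut.
Start: joints at [-1.324, 0.342, 1.524, -0, 1.275, -0.146], TCP at [200.982, -485.029, 208.122] pointing down, gripper open.
Joint ranges: [-2.53, 2.53], [-0.77, 2.02], [0.04, 2.7], [-1, 4.14], [0.28, 2.66], [-3.11, 3.11]. Speed limits (rad/s): [2.57, 2.57, 3.14, 3.14, 3.14, 3.14].

INTERFACE

Orientations are given as [roll, pitch, yaw] about the fixed x, y, z axes, in that order (R = Rz(yaw) Ry(pitch) Rx(roll)).
In Python, from rig import * gives the robot as it stands. The module is installed in compiled form; this text tells all that it offers.
- The arm moves only by the shell command python3 -m creep 'ROWS' [FORCE]. ROWS is a JSON object of lists of equal length, an entry for each row: "claw": the finger opening in m, from 0 to 0.0854; "dp": the shift along the world's x, y, z in m, a list of three; "roll": the turn about the world's z in degrees. A call has 1 to 12 rows; each row shifts and turns the commanded pose from where the row before left it; what a row does not reach is not made up. A row lasts 1/10 s, in which the tool goes at most 50 mm and 8.59 degrees, less where a joint would pass 70% of its speed; a pose out of reach is approached as far as the arm can. A call with a gripper value outside its range is refused whole. The fingers move at their own pace and stop on an object; FORCE is the grip in N (left out, the last holds). Time passes only in rows, so rows that do not move let the fingers close. It gives the time, the measured TCP pose, the force and the opening at its end, in the units of the state.
- sense(): the state, without advancing time (a new reading comes with each control period).
- snapshot(name): name is "side" or "top" or "wrist"; returns the picture (480x640x3 uint8, red, green, blue); there is no depth.
- camera_params(name): a dict with "fx", "fy", "cx", "cy" (pixels), "R" (3x3) and "t" (3): a world point X has camera coordinates R X + t. Camera axes: x right, y down, z forward; pixel columns grow to the right and rows downward; lengths in mm; the calibration is good to about 2 mm. A picture is of the moment at which its call begins: read the wrist's pose just before it. camera_params takes no time and is no camera call; for the wrist camera it gives the pose at the moment of the call.
- sign_off(): hands the job in, once; it reports no verdict.
The state is a dict: "clock": time; "q": joint angles; "dq": joint speeds; "joint_efforts": joint torques, N m; "tool_pos": TCP position; "ee_rot": TCP orientation; "contact_force": force on the tool from outside, world axes, zero at the start; "torque": the same for the moment, N m; "width": finger opening in mm.
Only numpy, scipy, OpenCV 4.12 (cv2) and the standard library are available. Lean on these libraries where they do the work, as an engineer would, in place of code of your own. Each camera call takes 0.05 s, during which the arm holds its last target.

## Working session

There is one attempt and no reset: what is moved stays moved. The work goes in short steps, Python scripts to look and compute and a shell command to move; the robot and the scene stay as the last step left them, time stands still between calls to the robot, and variables do not carry over. Pictures are saved under pics/ and viewed, and the job is handed in when it is done.

```bash
mkdir -p pics; python3 - <<'E'
from rig import *
import cv2
s=sense();print(s)
for n in("top","side"):
    im=snapshot(n);cv2.imwrite(f"pics/{n}0.png",im[:,:,::-1]);print(n,camera_params(n))
E
```

```text
{'clock': 0.0, 'q': array([-1.32399124e+00,  3.42744637e-01,  1.52501279e+00, -1.18222927e-05,
        1.27542512e+00, -1.46024925e-01]), 'dq': array([ 6.94831712e-04,  7.34182339e-04,  7.48737196e-04, -1.11608304e-04,
        2.42506827e-04, -7.65392534e-06]), 'joint_efforts': array([ 4.03730328e-04, -4.33680546e+01, -2.46014446e+01, -1.34619559e-04,
        7.94532127e-03,  8.25227715e-06]), 'tool_pos': array([ 200.86766325, -484.57353376,  207.41610349]), 'ee_rot': array([-1.70971096,  1.56920639,  1.82471516]), 'contact_force': array([-0.72409915,  0.56952276, -0.0273433 ]), 'torque': array([-0.02934234, -0.06244022, -0.0204255 ]), 'width': 85.39194695718389}
top {'fx': 433.301427257263, 'fy': 433.301427257263, 'cx': 322.5470482695397, 'cy': 245.62138927800186, 'R': array([[ 0.00928964, -0.99935759, -0.03461369],
       [-0.99302568, -0.00515117, -0.11778567],
       [ 0.1175317 ,  0.03546647, -0.9924356 ]]), 't': array([  6.84977776, 635.08732719, 842.99979118])}
side {'fx': 448.0463062189714, 'fy': 448.0463062189714, 'cx': 315.86326051163735, 'cy': 239.57734492059146, 'R': array([[-0.85064083, -0.52562256,  0.01144955],
       [-0.32660343,  0.5112419 , -0.79496033],
       [ 0.4119956 , -0.67996518, -0.60655337]]), 't': array([516.19527618, 247.4765384 , 611.62424225])}
```

View pics/top0.png

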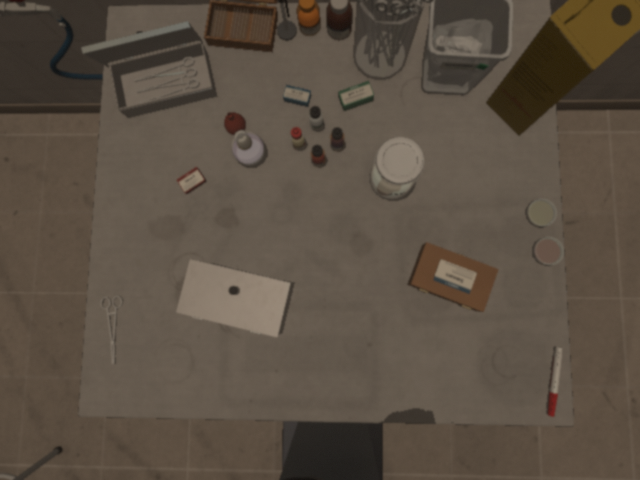

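View pics/side0.png

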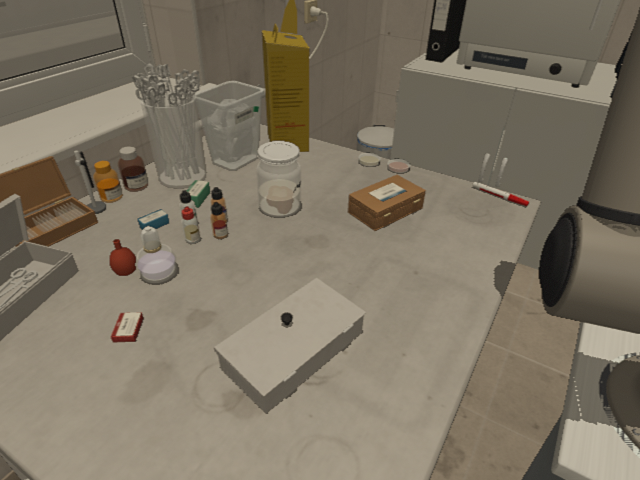

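The top view shows the shut steel box with corners near (190,262), (291,283), (278,335) and (178,305), and its knob at about (234,290). In the side view the knob is at about (287,319). The slide box (455,277) and the jar (398,168) stand well to the right. Next I measure these more precisely.

```bash
cat > h.py <<'E'
import numpy as np,cv2
from rig import *
def ray(n,uv,cp=None):
    c=cp or camera_params(n);R=c["R"];t=c["t"]
    d=R.T@np.array([(uv[0]-c["cx"])/c["fx"],(uv[1]-c["cy"])/c["fy"],1]);return -R.T@t,d/np.linalg.norm(d)
def tri(u1,u2,n1="top",n2="side"):
    o1,d1=ray(n1,u1);o2,d2=ray(n2,u2)
    s=np.linalg.lstsq(np.c_[d1,-d2],o2-o1,rcond=None)[0]
    a=o1+s[0]*d1;b=o2+s[1]*d2;return (a+b)/2,np.linalg.norm(a-b)
def plane(n,u,z):
    o,d=ray(n,u);return o+d*(z-o[2])/d[2]
def proj(n,X):
    c=camera_params(n);p=c["R"]@np.array(X)+c["t"];return c["fx"]*p[0]/p[2]+c["cx"],c["fy"]*p[1]/p[2]+c["cy"]
E
python3 - <<'E'
from h import *
np.set_printoptions(precision=1,suppress=True)
t=cv2.imread("pics/top0.png");s=cv2.imread("pics/side0.png")
def crop(i,x0,x1,y0,y1,f,n): cv2.imwrite(n,cv2.resize(i[y0:y1,x0:x1],None,fx=f,fy=f,interpolation=cv2.INTER_CUBIC))
crop(t,165,305,250,345,5,"pics/tc.png");crop(s,205,375,270,415,4,"pics/sc.png")
K=[]
for i,(x0,x1,y0,y1) in((t,(220,250,280,300)),(s,(275,300,308,332))):
    g=cv2.cvtColor(i,cv2.COLOR_BGR2GRAY)[y0:y1,x0:x1]<70
    yy,xx=np.nonzero(g);K.append((xx.mean()+x0,yy.mean()+y0));print(K[-1],g.sum(),xx.min()+x0,xx.max()+x0,yy.min()+y0,yy.max()+y0)
print(tri(*K))
E
```

```text
(np.float64(233.57894736842104), np.float64(290.0175438596491)) 57 229 238 287 293
(np.float64(286.3904761904762), np.float64(318.3619047619048)) 105 281 291 313 325
(array([544. , 186. ,  58.3]), np.float64(1.3644946454463212))
```

View pics/tc.png

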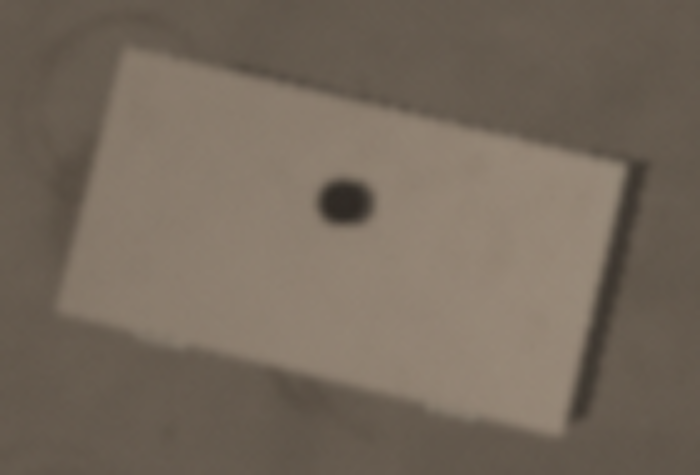

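View pics/sc.png

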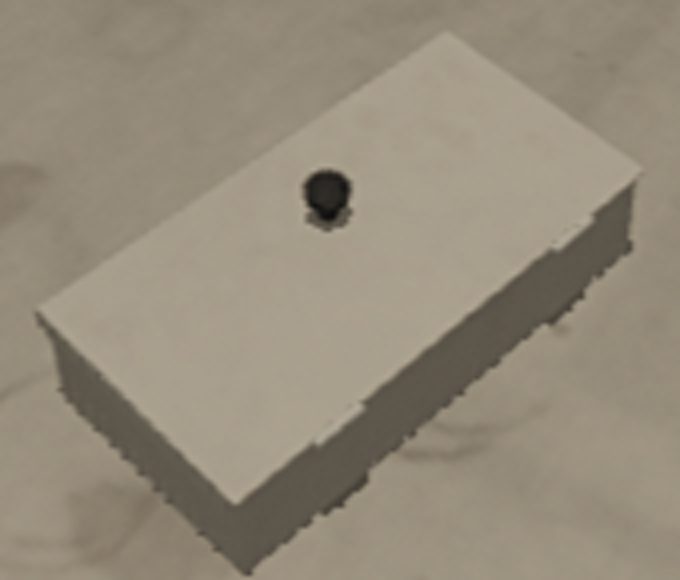

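The crops show hinge leaves on the robot-side edge, so the free edge is on the far side and the lid opens toward the robot. I'll triangulate the corners.

```bash
python3 - <<'E'
from h import *
np.set_printoptions(precision=1,suppress=True)
T=dict(FL=(127,47),FR=(628,162),NR=(563,437),NL=(58,312))
S=dict(FL=(38,312),FR=(447,32),NR=(640,172),NL=(238,502))
P={}
for k in T:
    u=((T[k][0]+.5)/5-.5+165,(T[k][1]+.5)/5-.5+250);v=((S[k][0]+.5)/4-.5+205,(S[k][1]+.5)/4-.5+270)
    P[k],e=tri(u,v);print(k,P[k],e)
y1=P['FL']-P['FR'];y2=P['NL']-P['NR'];x1=P['NL']-P['FL'];x2=P['NR']-P['FR']
print([np.linalg.norm(a) for a in(y1,y2,x1,x2)])
print("yaw of y axis",np.degrees(np.arctan2(y1[1],y1[0])),np.degrees(np.arctan2(y2[1],y2[0])), "x dirs",[np.degrees(np.arctan2(a[1],a[0])) for a in (x1,x2)])
print("lid tilt",[np.degrees(np.arcsin(-a[2]/110)) for a in(x1,x2)])
E
```

```text
FL [605.6 279.6  47.4] 0.9453645892354519
FR [560.3  74.9  47.8] 0.2523805917893639
NR [453.7  99.8  44.6] 3.4924399873870593
NL [499.1 302.9  46.3] 0.6392041711483649
[np.float64(209.6399497892541), np.float64(208.11492691145253), np.float64(109.03165871226155), np.float64(109.55093313221221)]
yaw of y axis 77.52446367631529 77.39522748266452 x dirs [np.float64(167.66087011673528), np.float64(166.85868032984106)]
lid tilt [np.float64(0.5618641366828719), np.float64(1.691326986220277)]
```

```bash
cat >> h.py <<'E'
from scipy.spatial.transform import Rotation as Ro
def toolR(): return Ro.from_euler('xyz',sense()["ee_rot"]).as_matrix()
def rep():
    s=sense();R=toolR();print("t",round(s["clock"],2),"tcp",s["tool_pos"].round(1),"F",s["contact_force"].round(1),"w",round(s["width"],1),"q6",s["q"].round(2))
    print("toolx",R[:,0].round(3),"jaw yaw",round(float(np.degrees(np.arctan2(R[1,1],R[0,1]))),2))
E
python3 -c "
from h import *
rep()
print(plane('top',(455,277),49),plane('top',(402,160),144))"
```

```text
t 0.1 tcp [ 200.9 -484.6  207.5] F [0.1 0.  0.4] w 85.3 q6 [-1.32  0.34  1.52 -0.    1.28 -0.15]
toolx [-0.     0.001 -1.   ] jaw yaw -67.49
[ 572.84182664 -250.37759848   49.        ] [ 779.76215995 -135.27584048  144.        ]
```

```bash
python3 -m creep '{"claw":[0.06,0.06,0.06,0.06,0.06,0.06,0.06,0.06,0.06,0.06,0.06,0.06],"dp":[[0.019,0.0372,0],[0.019,0.0372,0],[0.019,0.0372,0],[0.019,0.0372,0],[0.019,0.0372,0],[0.019,0.0372,0],[0.019,0.0372,0],[0.019,0.0372,0],[0.019,0.0372,0],[0.019,0.0372,0],[0.019,0.0372,0],[0.019,0.0372,0]],"roll":[8,8,8,8,8,8,8,8,8,8,8,8]}' 40; python3 -c "
from h import *
rep()"
```

```text
clock: 1.3
tool_pos: [429.3, -36.9, 208.0]
ee_rot: [-2.262, 1.571, 2.954]
contact_force: [0.7, -0.4, -0.2]
width: 60.1
t 1.3 tcp [429.3 -36.9 208. ] F [ 0.7 -0.4 -0.2] w 60.1 q6 [-0.26  0.17  1.76 -0.    1.21 -0.77]
toolx [-0.  0. -1.] jaw yaw 28.84
```

```bash
python3 -m creep '{"claw":[0.06,0.06,0.06,0.06,0.06,0.06,0.06,0.06],"dp":[[0.019,0.037,0],[0.019,0.037,0],[0.019,0.037,-0.008],[0.019,0.037,-0.02],[0.019,0.037,-0.02],[0.0197,0.0379,-0.02],[0,0,-0.015],[0,0,0]],"roll":[8,8,8,8,8,8.6,0,0]}'; python3 - <<'E'
from h import *
rep()
for n in("side","wrist"):cv2.imwrite(f"pics/{n}1.png",snapshot(n)[:,:,::-1])
E
```

```text
clock: 2.1
tool_pos: [541.8, 184.9, 122.0]
ee_rot: [-2.719, 1.565, -2.943]
contact_force: [0.1, -0.4, -0.0]
width: 59.8
t 2.1 tcp [541.8 184.9 122. ] F [ 0.1 -0.4 -0. ] w 59.8 q6 [ 0.2   0.51  1.51 -0.    1.13 -1.15]
toolx [-0.006 -0.001 -1.   ] jaw yaw 77.2
```

View pics/side1.png

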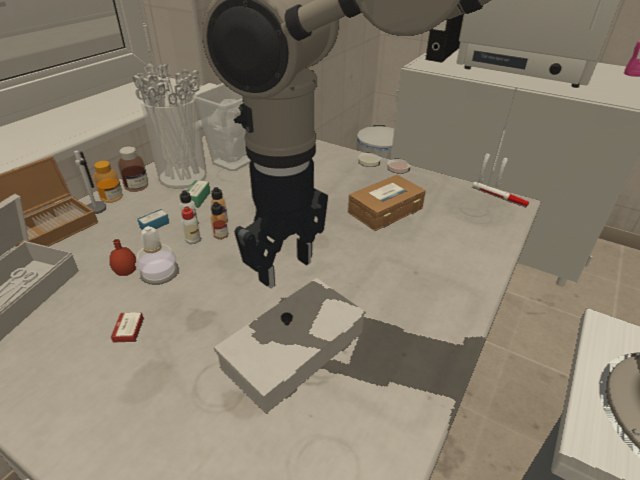

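View pics/wrist1.png

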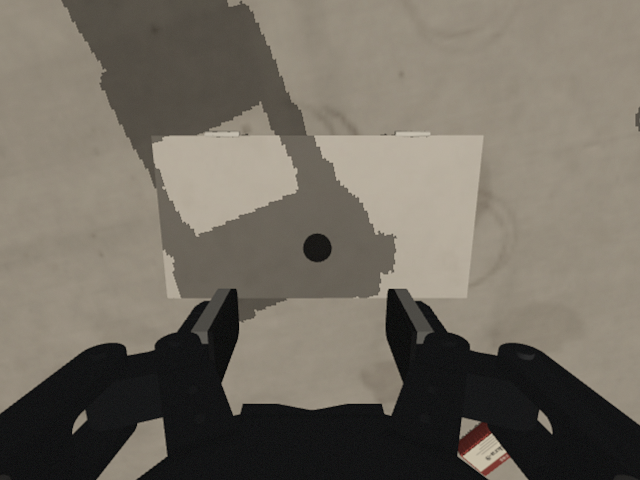

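In the wrist view the knob is at (317,247), roughly midway between the fingers (mid column about 312), with the hinge leaves at the top of the box image. I'll refine the knob position from this view.

```bash
python3 - <<'E'
from h import *
np.set_printoptions(precision=1,suppress=True)
im=cv2.imread("pics/wrist1.png");g=cv2.cvtColor(im,cv2.COLOR_BGR2GRAY)[225:270,295:345]<50
yy,xx=np.nonzero(g);u=(xx.mean()+295,yy.mean()+225);print(u,xx.min()+295,xx.max()+295,yy.min()+225,yy.max()+225)
rep()
for z in(56.5,66):print(plane("wrist",u,z))
for n,p in dict(NL=(152,136),NR=(484,136),FR=(467,298),FL=(168,298)).items(): print(n,plane("wrist",p,46.5))
o,d=ray("wrist",(320,240));print(o,d)
u2=(286.4,318.4);print(tri(u,u2,"wrist","side"))
E
```

```text
(np.float64(316.94117647058823), np.float64(247.48039215686273)) 304 330 234 261
t 2.2 tcp [543.4 183.9 125. ] F [ 0.4  0.3 -0.1] w 60.0 q6 [ 0.2  0.5  1.5 -0.   1.1 -1.1]
toolx [-0. -0. -1.] jaw yaw 77.07
[545.5 185.2  56.5]
[542.8 185.7  66. ]
NL [453.3  98.9  46.5]
NR [500.2 304.   46.5]
FR [608.9 280.7  46.5]
FL [561.4  72.9  46.5]
[477.6 197.2 290.2] [ 0.3 -0.  -1. ]
(array([545.5, 185.2,  56.7]), np.float64(0.0305802356021801))
```

```bash
python3 -m creep '{"claw":[0.06,0.05,0.04,0.04,0.03,0,0,0,0,0],"dp":[[0.0016,0.0015,-0.02],[0,0,-0.02],[0,0,-0.016],[0,0,-0.01],[0,0,-0.006],[0,0,0],[0,0,0],[0,0,0],[0,0,0],[0,0,0]],"roll":[0,0,0,0,0,0,0,0,0,0]}' 50; python3 - <<'E'
from h import *
rep()
for n in("side","wrist"):
    im=snapshot(n)[:,:,::-1];cv2.imwrite(f"pics/{n}2.png",im)
    if n=="side":cv2.imwrite("pics/s2c.png",cv2.resize(im[220:400,200:380],None,fx=3.3,fy=3.3,interpolation=cv2.INTER_CUBIC))
E
```

```text
clock: 3.2
tool_pos: [545.5, 185.9, 53.5]
ee_rot: [0.518, 1.57, 0.293]
contact_force: [0.3, -1.0, -0.8]
width: -0.3
t 3.2 tcp [545.5 185.9  53.5] F [ 0.3 -1.  -0.8] w -0.3 q6 [ 0.2   0.59  1.57  0.    0.97 -1.15]
toolx [ 0.001  0.    -1.   ] jaw yaw 77.11
```

View pics/s2c.png

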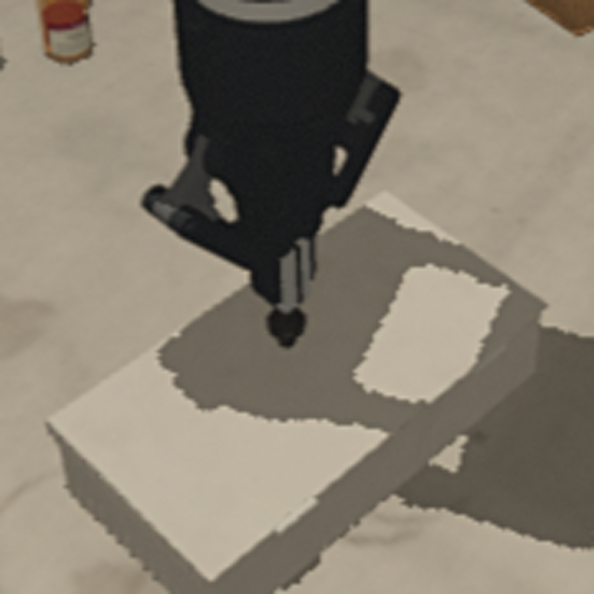

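View pics/wrist2.png

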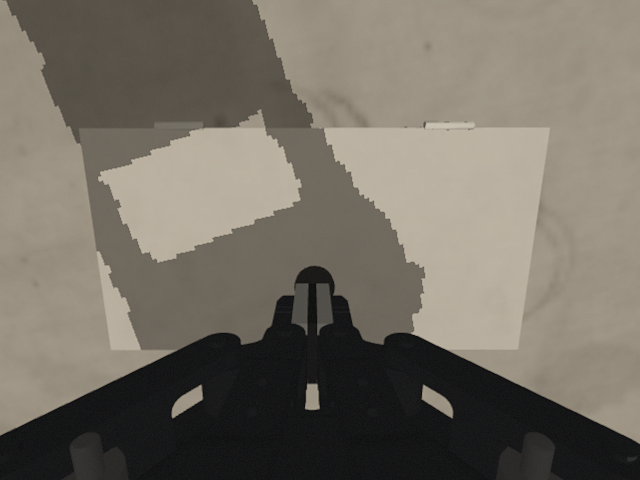

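The fingers shut on nothing (width −0.3), and the side view shows the tips above or behind the knob. I'll check where the tips really are.

```bash
python3 - <<'E'
from h import *
s=sense();p=s["tool_pos"]
for n in("side","wrist"):
    print(n,"tcp",proj(n,p),"tcp+19up",proj(n,p+[0,0,19]),"knob",proj(n,[545,185.4,57]),"knobtop",proj(n,[545,185.4,65.5]))
im=cv2.imread("pics/side2.png");cv2.imwrite("pics/s2d.png",cv2.resize(im[280:335,260:320],None,fx=10,fy=10,interpolation=cv2.INTER_NEAREST))
im=cv2.imread("pics/wrist2.png");cv2.imwrite("pics/w2d.png",cv2.resize(im[250:400,240:390],None,fx=4,fy=4,interpolation=cv2.INTER_NEAREST))
E
```

```text
side tcp (np.float64(286.24983163567805), np.float64(320.2365532637713)) tcp+19up (np.float64(285.883790920911), np.float64(311.4720525307625)) knob (np.float64(286.5460495497645), np.float64(318.4714161854447)) knobtop (np.float64(286.38562031415256), np.float64(314.5619648557007))
wrist tcp (np.float64(315.39278572359797), np.float64(284.2491246372356)) tcp+19up (np.float64(315.8423336890753), np.float64(301.0863736457319)) knob (np.float64(314.37642685767645), np.float64(286.7286342907298)) knobtop (np.float64(314.5191794453446), np.float64(294.0873776652147))
```

View pics/s2d.png

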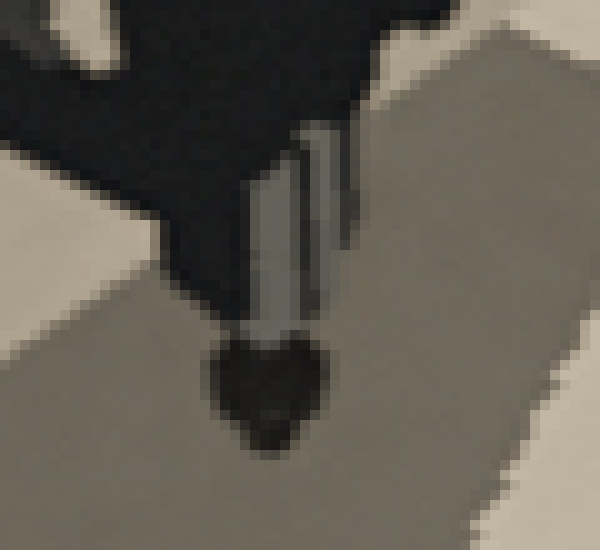

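View pics/w2d.png

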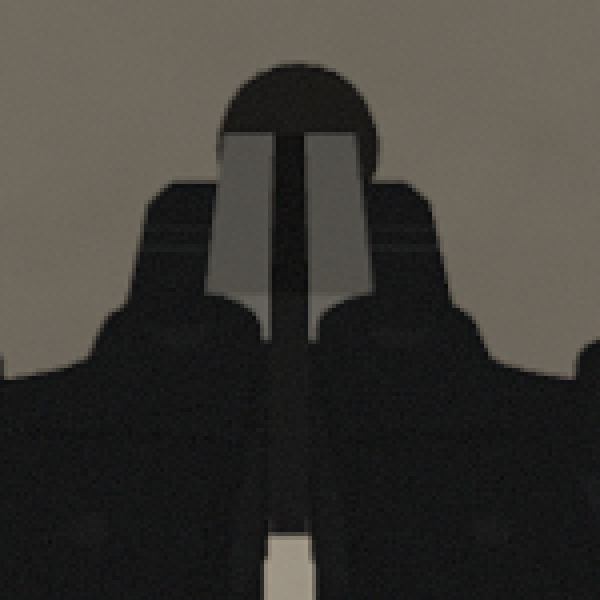

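```bash
python3 - <<'E'
from h import *
np.set_printoptions(precision=1,suppress=True)
print(sense()["tool_pos"])
print("+y finger tip",tri((316.7,283.2),(284.7,314.5),"wrist","side"),tri((330,283.2),(290.3,314.5),"wrist","side"))
print("-y",tri((308,283.2),(291,311),"wrist","side"))
E
```

```text
[545.4 185.8  53.3]
+y finger tip (array([542.6, 188.2,  67.5]), np.float64(6.25211651891969)) (array([533.6, 193.5,  80.6]), np.float64(3.195973151413872))
-y (array([535.5, 185.1,  77.6]), np.float64(1.869399648047161))
```

```bash
python3 - <<'E'
from h import *
np.set_printoptions(precision=1,suppress=True)
p=sense()["tool_pos"];x=np.array([-.975,.223,0])
o,d=ray("wrist",(312.5,283.2));print(o-p)
for h in(0,8,11):
    q=p+h*x;s=((q-o)@x)/(d@x);print(h,o+s*d-p)
E
```

```text
[-66.   13.1 165.1]
0 [-0.3 -1.3 -1.3]
8 [-8.1  0.4 18.5]
11 [-11.1   1.   25.9]
```

```bash
python3 - <<'E'
from h import *
p=np.array([543.0,184.2,124.]);y=np.array([.223,.975,0])
for b in(0,9,20,30):print(b,proj("side",p+30*y+[0,0,b]),proj("side",p-30*y+[0,0,b]))
im=cv2.imread("pics/side1.png");cv2.imwrite("pics/s1d.png",cv2.resize(im[190:335,220:340],None,fx=4,fy=4))
E
python3 -m creep '{"claw":[0.04,0.04,0.04],"dp":[[0,0,0],[0,0,0],[0,0,0]],"roll":[0,0,0]}'
python3 - <<'E'
from h import *
rep()
for n in("side","wrist"):
    im=snapshot(n)[:,:,::-1];cv2.imwrite(f"pics/{n}3.png",im)
    if n=="side":cv2.imwrite("pics/s3d.png",cv2.resize(im[260:340,240:340],None,fx=6,fy=6))
E
```

```text
0 (np.float64(270.7731645904497), np.float64(296.50972629772735)) (np.float64(302.0939972243086), np.float64(275.96875516412547))
9 (np.float64(270.4465569602667), np.float64(291.78182407484337)) (np.float64(302.0491486840377), np.float64(271.31798702464886))
20 (np.float64(270.0393737026564), np.float64(285.887526297116)) (np.float64(301.9932945975284), np.float64(265.52594999452685))
30 (np.float64(269.66134275539093), np.float64(280.4152311309146)) (np.float64(301.94149770866204), np.float64(260.15464205433057))
clock: 3.6
tool_pos: [545.3, 185.8, 53.1]
ee_rot: [2.494, 1.571, 2.269]
contact_force: [0.4, -0.4, -0.2]
width: 40.3
t 3.6 tcp [545.3 185.8  53.1] F [ 0.4 -0.4 -0.2] w 40.3 q6 [ 0.2   0.59  1.57  0.    0.97 -1.15]
toolx [-0.  0. -1.] jaw yaw 77.1
```

View pics/s1d.png

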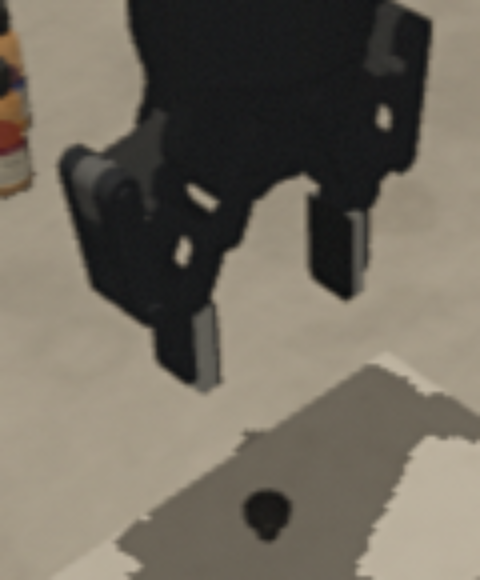

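View pics/s3d.png

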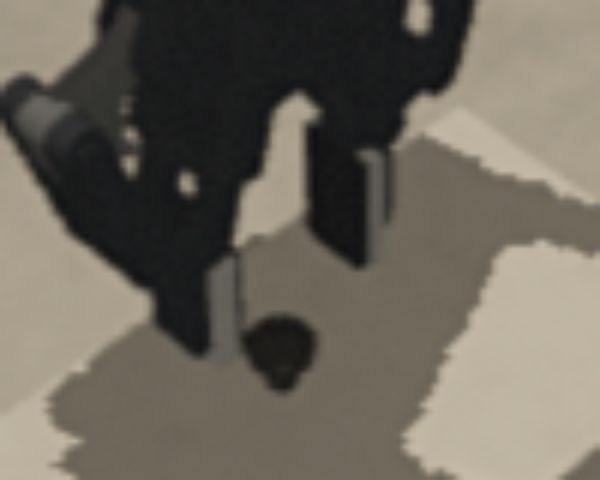

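View pics/wrist3.png

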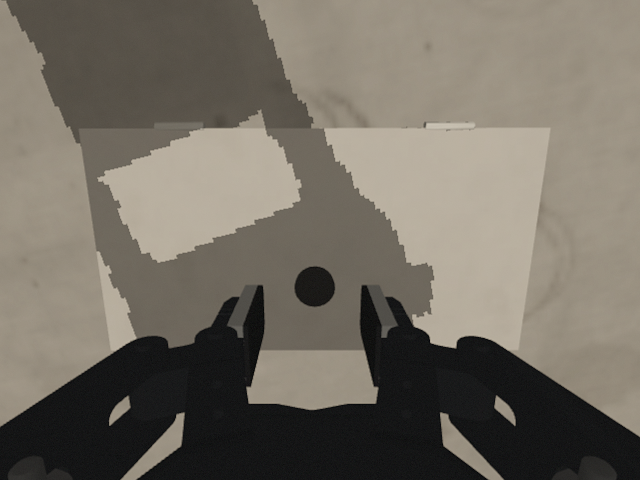

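The open fingers straddle the knob at (314,286) in the wrist view, but the tips look well above the reported TCP. I'll triangulate the tip corners.

```bash
python3 - <<'E'
from h import *
np.set_printoptions(precision=1,suppress=True)
w=cv2.imread("pics/wrist3.png");cv2.imwrite("pics/w3d.png",cv2.resize(w[260:400,220:410],None,fx=4,fy=4,interpolation=cv2.INTER_NEAREST))
p=sense()["tool_pos"];print(p)
x=np.array([-.975,.223,0]);y=np.array([.223,.975,0])
for nm,a,b in(("+y in",(361,285.5),(280,320.3)),("+y out",(382,286),(274.7,319.3)),("-y in",(263.5,286),(300.3,304.3))):
    q,e=tri(a,b,"wrist","side");r=q-p;print(nm,q,"h",r@x,"y",r@y,"b",r[2],"err",e)
E
```

```text
[545.3 185.8  53.1]
+y in [541.8 205.9  73.9] h 7.895383101212484 y 18.863605039772 b 20.786646126827584 err 0.04407744096820562
+y out [542.9 214.   81.1] h 8.620961079512927 y 27.030595574535308 b 28.080249772636996 err 4.011695410029743
-y in [531.5 167.3  78.8] h 9.336123230958218 y -21.102762321912767 b 25.736790692423718 err 0.7083343725950144
```

View pics/w3d.png

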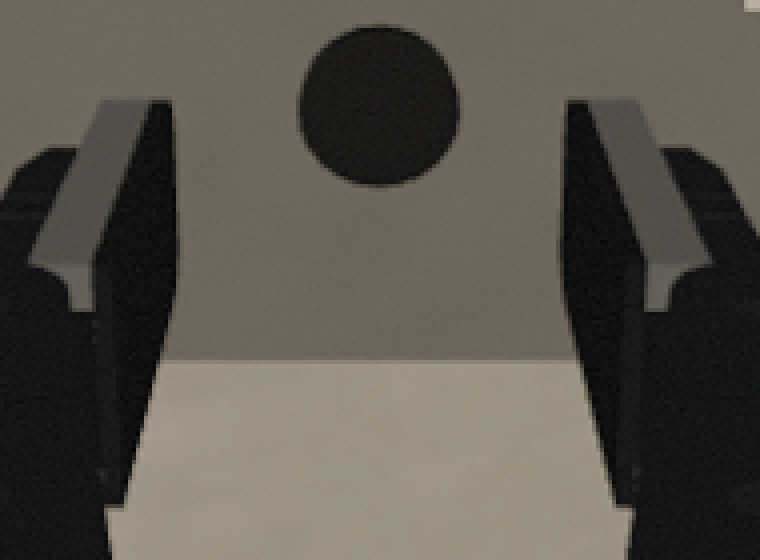

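The pads' bottom edges run from row 285 to row 332. Both views put the tips about 24 mm above the reported TCP, so I'll go down in stages with the fingers straddling the knob, watching the force.

```bash
python3 -m creep '{"claw":[0.04,0.04,0.04],"dp":[[0,0,-0.008],[0,0,-0.007],[0,0,0]],"roll":[0,0,0]}'
python3 - <<'E'
from h import *
np.set_printoptions(precision=1,suppress=True)
rep()
im=snapshot("side")[:,:,::-1];cv2.imwrite("pics/side4.png",im);cv2.imwrite("pics/s4d.png",cv2.resize(im[260:340,240:340],None,fx=6,fy=6,interpolation=cv2.INTER_NEAREST))
im=snapshot("wrist")[:,:,::-1];cv2.imwrite("pics/w4d.png",cv2.resize(im[260:400,220:410],None,fx=4,fy=4,interpolation=cv2.INTER_NEAREST))
E
```

```text
clock: 4.0
tool_pos: [544.2, 185.5, 36.5]
ee_rot: [-2.733, 1.568, -2.958]
contact_force: [0.3, -0.5, 0.8]
width: 40.1
t 4.0 tcp [544.2 185.5  36.5] F [ 0.3 -0.5  0.8] w 40.1 q6 [ 0.2  0.6  1.6  0.   0.9 -1.1]
toolx [-0. -0. -1.] jaw yaw 77.1
```

View pics/s4d.png

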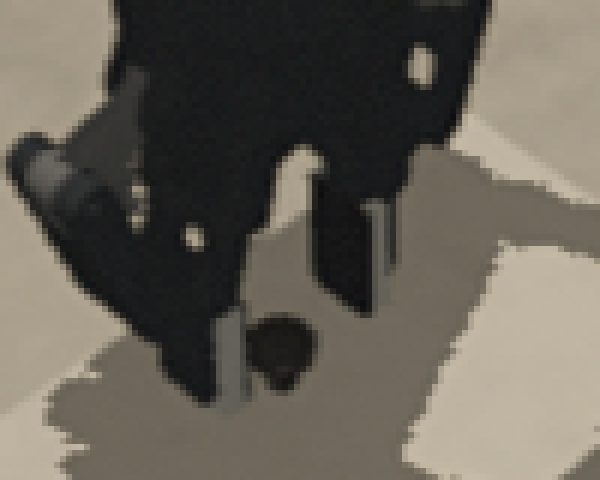

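View pics/w4d.png

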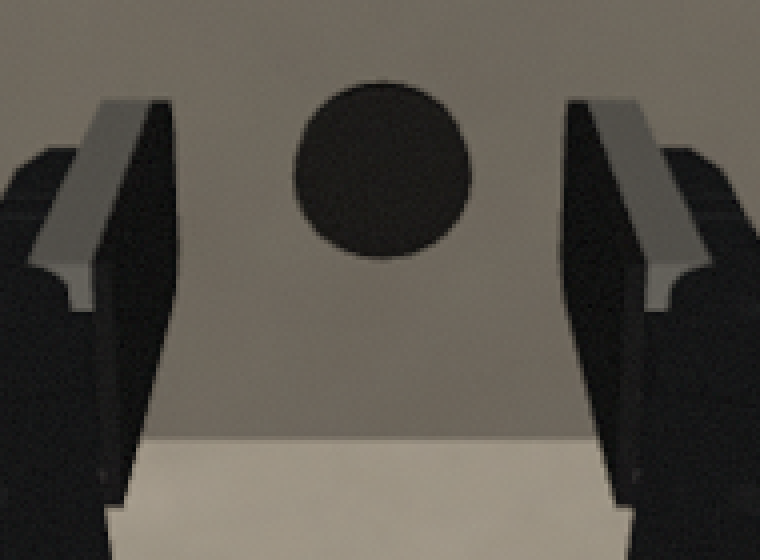

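```bash
python3 -m creep '{"claw":[0.04,0.04,0.03,0.02,0.01,0,0,0],"dp":[[-0.005,0.002,-0.002],[0,0,-0.002],[0,0,0],[0,0,0],[0,0,0],[0,0,0],[0,0,0],[0,0,0]],"roll":[0,0,0,0,0,0,0,0]}' 50
python3 - <<'E'
from h import *
np.set_printoptions(precision=1,suppress=True)
rep()
im=snapshot("side")[:,:,::-1];cv2.imwrite("pics/side5.png",im);cv2.imwrite("pics/s5d.png",cv2.resize(im[260:340,240:340],None,fx=6,fy=6,interpolation=cv2.INTER_NEAREST))
im=snapshot("wrist")[:,:,::-1];cv2.imwrite("pics/w5d.png",cv2.resize(im[260:400,220:410],None,fx=4,fy=4,interpolation=cv2.INTER_NEAREST))
E
```

```text
clock: 4.9
tool_pos: [540.5, 188.0, 34.3]
ee_rot: [0.979, 1.57, 0.754]
contact_force: [-0.4, 1.7, 2.0]
width: 15.4
t 4.9 tcp [540.5 188.   34.3] F [-0.4  1.7  2. ] w 15.4 q6 [ 0.2  0.6  1.6  0.   0.9 -1.1]
toolx [ 0.  0. -1.] jaw yaw 77.09
```

View pics/s5d.png

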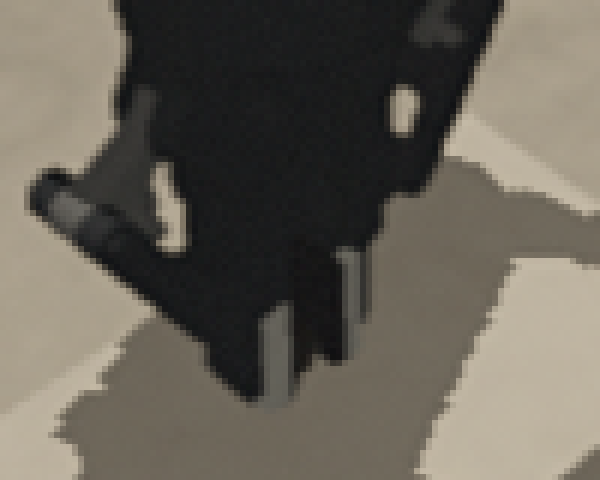

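View pics/w5d.png

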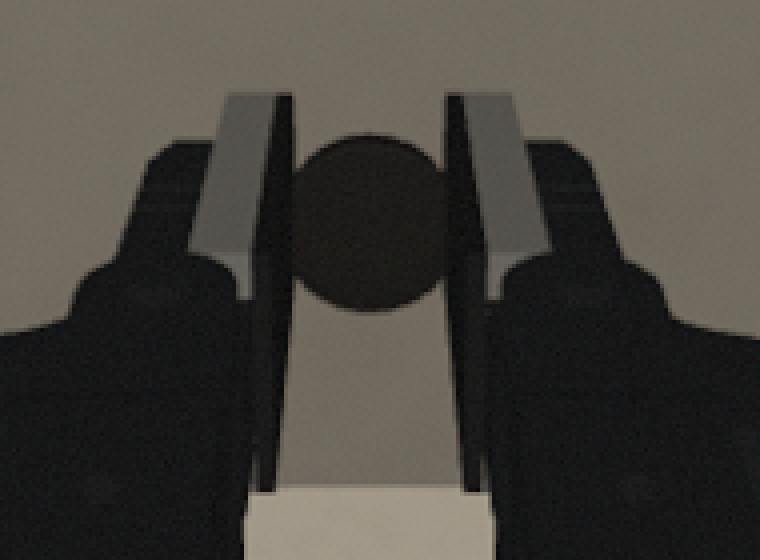

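The grip is good: the knob is centred between the pads (width 15.4). Now the first half of the opening arc, up and toward the robot.

```bash
python3 -m creep '{"claw":[0,0,0,0,0,0],"dp":[[-0.0013,0.0003,0.0061],[-0.0018,0.0004,0.0059],[-0.0023,0.0005,0.0057],[-0.0028,0.0006,0.0055],[-0.0032,0.0007,0.0052],[0,0,0]],"roll":[0,0,0,0,0,0]}'
python3 - <<'E'
from h import *
rep()
im=snapshot("side")[:,:,::-1];cv2.imwrite("pics/side6.png",im);cv2.imwrite("pics/s6d.png",cv2.resize(im[200:420,180:400],None,fx=2.7,fy=2.7))
E
```

```text
clock: 5.6
tool_pos: [524.4, 191.5, 60.3]
ee_rot: [-3.022, 1.561, 3.036]
contact_force: [-7.3, 9.3, -8.1]
width: 15.7
t 5.6 tcp [524.4 191.5  60.3] F [-7.3  9.3 -8.1] w 15.7 q6 [ 0.21  0.56  1.61  0.    0.98 -1.14]
toolx [-0.01   0.001 -1.   ] jaw yaw 77.09
```

View pics/s6d.png

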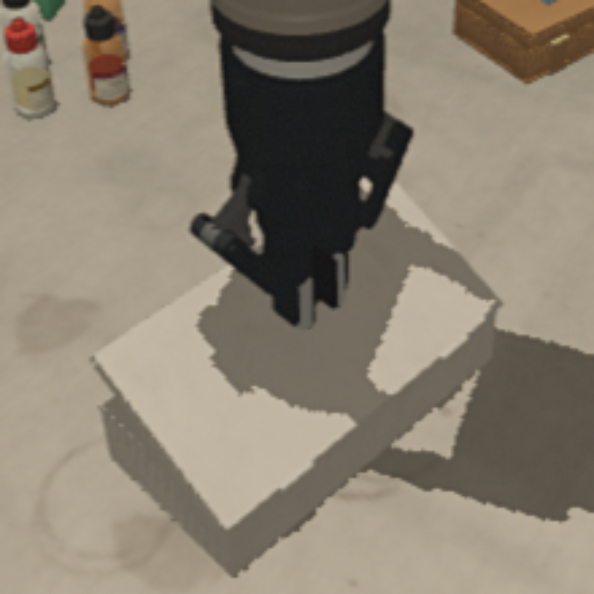

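```bash
cat >> h.py <<'E'
H=np.array([476.5,201.4,46.]);X=np.array([-.975,.223,0]);Y=np.array([.223,.975,0])
def lidpt(th,h,up,y): return H+X*(-(h*np.cos(th)-up*np.sin(th)))+np.array([0,0,h*np.sin(th)+up*np.cos(th)])+Y*y
def cornerangle(n,uv,y):
    ths=np.radians(np.arange(-3,90,.25));e=[np.hypot(*(np.array(proj(n,lidpt(t,110,1,y)))-uv)) for t in ths];i=int(np.argmin(e));return np.degrees(ths[i]),e[i]
E
python3 -c "
from h import *
print(cornerangle('side',(214.4,332.2),105))
print(cornerangle('side',(214.5,348),105))"
```

```text
(np.float64(20.75), np.float64(1.0061131539471604))
(np.float64(-1.0), np.float64(0.5119286422217229))
```

The lid is at about 21°, with forces of around 14 N. I'll do the rest of the arc.

```bash
python3 -m creep '{"claw":[0,0,0,0,0,0],"dp":[[-0.0037,0.0008,0.0049],[-0.0041,0.0009,0.0046],[-0.0044,0.001,0.0042],[-0.0048,0.0011,0.0038],[0,0,0],[0,0,0]],"roll":[0,0,0,0,0,0]}'
python3 - <<'E'
from h import *
rep()
im=snapshot("side")[:,:,::-1];cv2.imwrite("pics/side7.png",im);cv2.imwrite("pics/s7d.png",cv2.resize(im[200:420,180:400],None,fx=2.7,fy=2.7))
E
```

```text
clock: 6.25
tool_pos: [505.9, 195.5, 76.5]
ee_rot: [-2.984, 1.558, 3.074]
contact_force: [-8.4, 11.4, -14.8]
width: 14.3
t 6.25 tcp [505.9 195.5  76.5] F [ -8.4  11.4 -14.8] w 14.3 q6 [ 0.23  0.52  1.64  0.    1.   -1.12]
toolx [-0.013  0.001 -1.   ] jaw yaw 77.13
```

View pics/s7d.png

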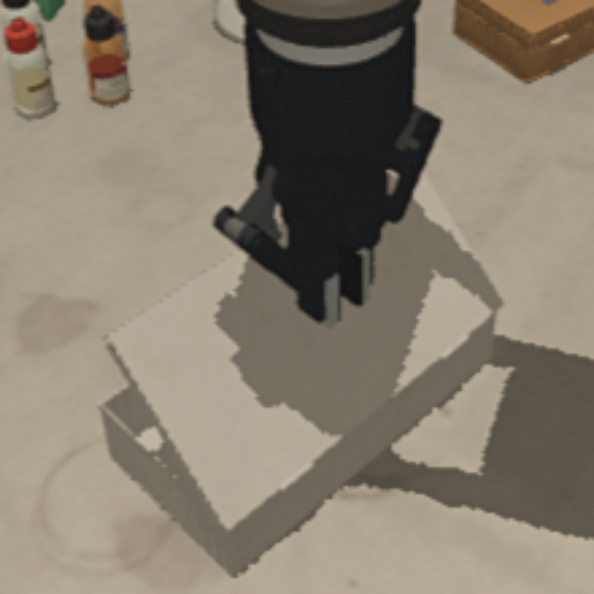

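```bash
python3 - <<'E'
from h import *
print(cornerangle('side',(218.9,325.8),105))
im=snapshot("wrist")[:,:,::-1];cv2.imwrite("pics/w7.png",im)
rep()
E
```

```text
(np.float64(37.5), np.float64(1.842638196176307))
t 6.35 tcp [505.9 195.5  76.5] F [ -8.4  11.3 -14.8] w 14.4 q6 [ 0.23  0.52  1.64  0.    1.   -1.12]
toolx [-0.013  0.001 -1.   ] jaw yaw 77.13
```

View pics/w7.png

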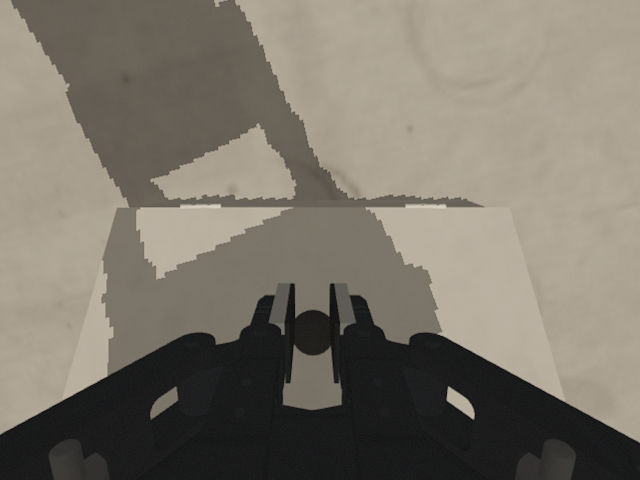

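The knob is still held at (313,333) in the wrist view and the lid is at about 38°. I'll go a few degrees further.

```bash
python3 -m creep '{"claw":[0,0,0,0],"dp":[[-0.0035,0.0008,0.0035],[-0.0035,0.0008,0.003],[0,0,0],[0,0,0]],"roll":[0,0,0,0]}'
python3 - <<'E'
from h import *
rep()
for n in("side","top"):
    im=snapshot(n)[:,:,::-1];cv2.imwrite(f"pics/{n}8.png",im)
    im=im[200:420,180:400] if n=="side" else im[240:350,160:310]
    cv2.imwrite(f"pics/{n}8d.png",cv2.resize(im,None,fx=2.7,fy=2.7) if n=="side" else cv2.resize(im,None,fx=4,fy=4))
E
```

```text
clock: 6.75
tool_pos: [498.4, 197.2, 81.9]
ee_rot: [-2.976, 1.556, 3.082]
contact_force: [-7.0, 13.8, -21.8]
width: 13.9
t 6.75 tcp [498.4 197.2  81.9] F [ -7.   13.8 -21.8] w 13.9 q6 [ 0.23  0.5   1.65  0.01  1.   -1.12]
toolx [-0.015  0.001 -1.   ] jaw yaw 77.11
```

View pics/side8d.png

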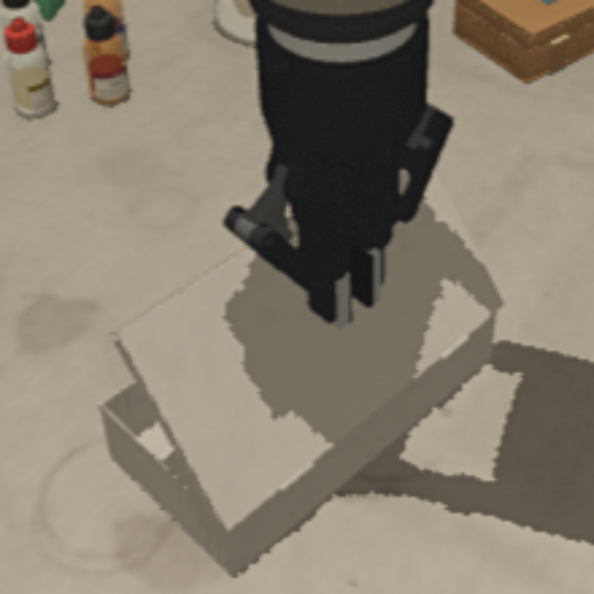

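View pics/top8d.png

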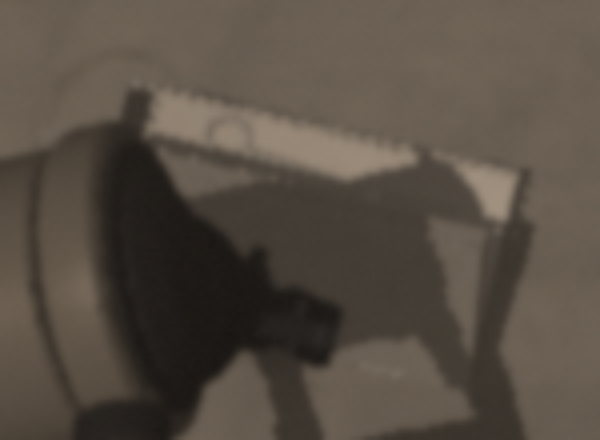

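```bash
python3 - <<'E'
from h import *
print(cornerangle('side',(221.8,324),105),cornerangle('top',(282,295.5),-105))
c=[cornerangle('top',p,-105) for p in((282,294.5),(282,296.5))];print(c)
E
```

```text
(np.float64(45.5), np.float64(1.4569795487589223)) (np.float64(41.25), np.float64(0.5394959657172564))
[(np.float64(40.0), np.float64(0.9067228755497231)), (np.float64(42.5), np.float64(0.17815567212460928))]
```

The lid is at about 41–45°. The arm is deflected a few mm by the load, so I'll ease the target to the measured pose before letting go. That way the release doesn't kick the lid.

```bash
python3 -m creep '{"claw":[0,0],"dp":[[-0.006,0.001,-0.003],[0,0,0]],"roll":[0,0]}'
python3 - <<'E'
from h import *
rep()
im=snapshot("side")[:,:,::-1];cv2.imwrite("pics/side9.png",im);cv2.imwrite("pics/s9d.png",cv2.resize(im[200:420,180:400],None,fx=2.7,fy=2.7))
E
```

```text
clock: 7.05
tool_pos: [498.0, 197.4, 81.9]
ee_rot: [2.981, 1.569, 2.756]
contact_force: [3.2, 6.5, -13.5]
width: 14.0
t 7.05 tcp [498.  197.4  81.9] F [  3.2   6.5 -13.5] w 14.0 q6 [ 0.23  0.5   1.66  0.    0.98 -1.11]
toolx [-0.002  0.001 -1.   ] jaw yaw 77.13
```

View pics/s9d.png

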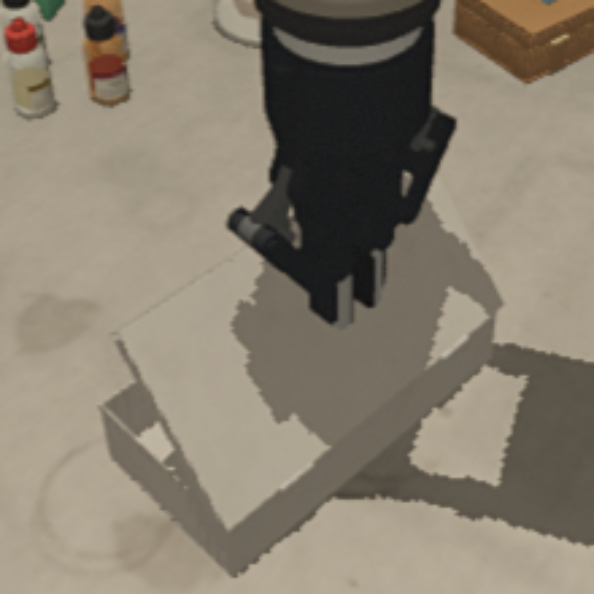

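```bash
python3 -m creep '{"claw":[0.03,0.04,0.04,0.04,0.04,0.04,0.04,0.04,0.04],"dp":[[0,0,0],[0,0,0],[0,0,0],[-0.007,0.0016,0.008],[-0.007,0.0016,0.01],[-0.007,0.0016,0.02],[-0.007,0.0016,0.03],[-0.007,0.0016,0.03],[0,0,0]],"roll":[0,0,0,0,0,0,0,0,0]}'
python3 - <<'E'
from h import *
rep()
for n in("side","top"):
    im=snapshot(n)[:,:,::-1];cv2.imwrite(f"pics/{n}10.png",im)
    im=im[200:420,180:400] if n=="side" else im[240:350,160:310]
    cv2.imwrite(f"pics/{n}10d.png",cv2.resize(im,None,fx=2.7,fy=2.7) if n=="side" else cv2.resize(im,None,fx=4,fy=4))
E
```

```text
clock: 8.0
tool_pos: [465.0, 205.6, 186.7]
ee_rot: [0.507, 1.562, 0.283]
contact_force: [-0.2, -0.5, 0.4]
width: 40.1
t 8.0 tcp [465.  205.6 186.7] F [-0.2 -0.5  0.4] w 40.1 q6 [ 0.27  0.33  1.61  0.    1.2  -1.08]
toolx [ 0.008  0.002 -1.   ] jaw yaw 77.15
```

View pics/side10d.png

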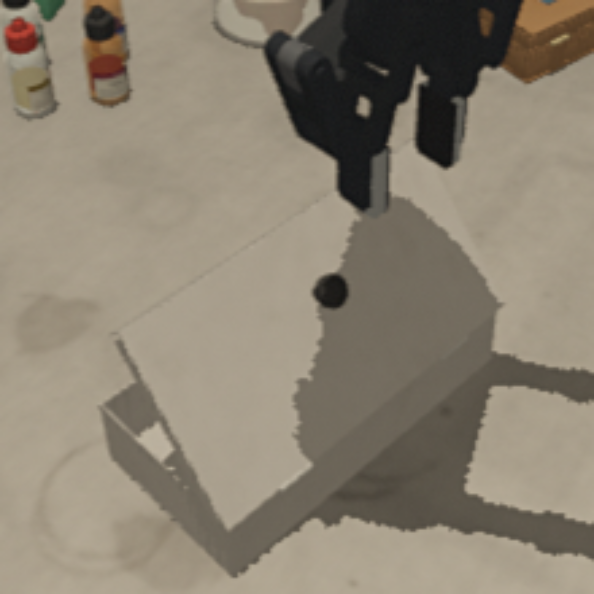

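View pics/top10d.png

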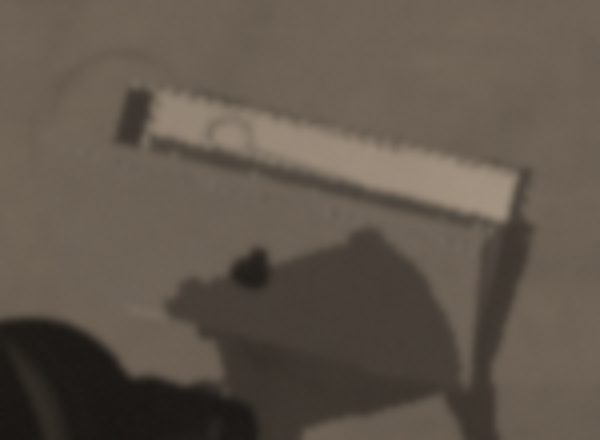

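The lid stays up with the knob clear of the fingers. I'll measure the angle from the knob and the corners.

```bash
python3 - <<'E'
from h import *
np.set_printoptions(precision=1,suppress=True)
# knob blobs
K=[]
for n,(x0,x1,y0,y1),th in(("top",(214,232,299,316),45),("side",(290,315,296,320),50)):
    g=cv2.cvtColor(cv2.imread(f"pics/{n}10.png"),cv2.COLOR_BGR2GRAY)[y0:y1,x0:x1]<th
    yy,xx=np.nonzero(g);K.append((xx.mean()+x0,yy.mean()+y0));print(n,K[-1],g.sum())
q,e=tri(*K);r=q-H;a=-(r@X);print("knob",q,e,"angle",np.degrees(np.arctan2(r[2],a)-np.arctan2(10.5,70)),"rad",np.hypot(a,r[2]))
for n in("side","top"):
  ths=np.radians(np.arange(30,60,.25));d=[np.hypot(*(np.array(proj(n,lidpt(t,70,10.5,0)))-K[n=="side"])) for t in ths];print(n,np.degrees(ths[np.argmin(d)]),min(d))
print(cornerangle('side',(222.2,323.3),105),cornerangle('top',(282,295.8),-105))
E
```

```text
top (np.float64(222.72549019607843), np.float64(307.7647058823529)) 51
side (np.float64(302.6330275229358), np.float64(307.7798165137615)) 109
knob [510.1 193.5 106.3] 0.6423603272192081 angle 51.70176777366962 rad 69.4697683832647
side 52.25 0.6519879358315889
top 52.25 0.45455160773571845
(np.float64(46.75), np.float64(0.8652727237991508)) (np.float64(41.75), np.float64(0.433602666826397))
```

Knob and corner estimates disagree (52° against 42–47°). I'll move the arm aside and look again, properly.

```bash
python3 -m creep '{"claw":[0.04,0.04,0.04,0.04,0.04,0.04,0.04,0.04],"dp":[[-0.01,-0.02,0.03],[0,-0.04,0.01],[0,-0.04,0],[0,-0.04,0],[0,-0.04,0],[0,-0.04,0],[0,-0.04,0],[0,0,0]],"roll":[0,0,0,0,0,0,0,0]}'
python3 - <<'E'
from h import *
rep()
for n,(x0,x1,y0,y1),f in(("side",(205,375,280,415),4.5),("top",(165,305,250,345),5.5)):
    im=snapshot(n)[:,:,::-1];cv2.imwrite(f"pics/{n}11.png",im)
    im=im[y0:y1,x0:x1];im=cv2.convertScaleAbs(im,alpha=1.6) 
    cv2.imwrite(f"pics/{n}11d.png",cv2.resize(im,None,fx=f,fy=f,interpolation=cv2.INTER_CUBIC))
E
```

```text
clock: 8.9
tool_pos: [453.2, -59.2, 220.5]
ee_rot: [-2.552, 1.569, -2.782]
contact_force: [0.2, 0.8, 0.7]
width: 39.9
t 8.9 tcp [453.2 -59.2 220.5] F [0.2 0.8 0.7] w 39.9 q6 [-0.3   0.21  1.68 -0.    1.26 -1.64]
toolx [-0.002 -0.001 -1.   ] jaw yaw 76.8
```

View pics/side11d.png

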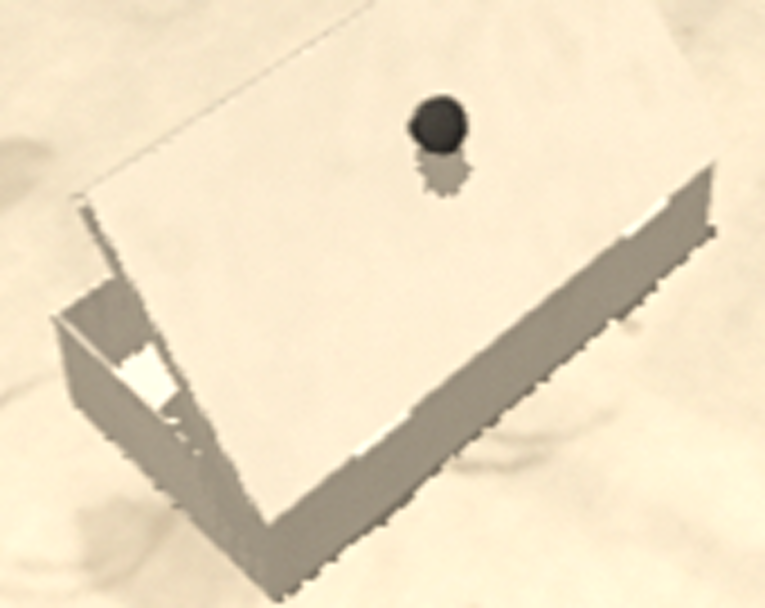

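View pics/top11d.png

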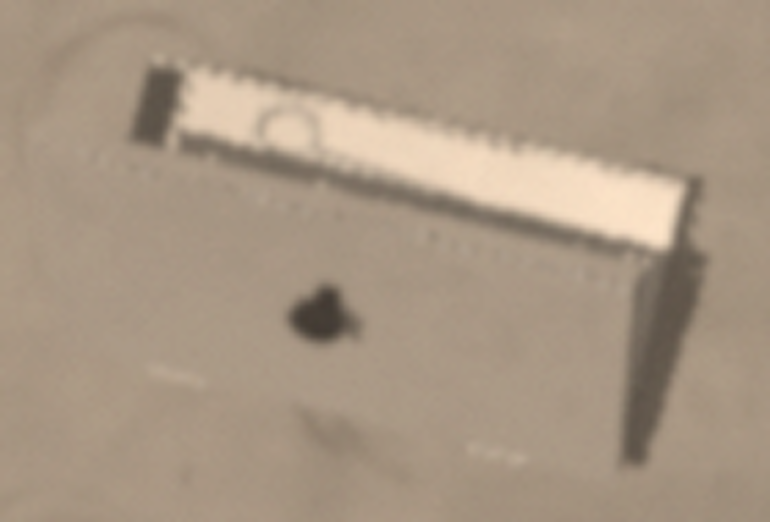

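The lid's free edge shows as the faint dotted line in the top crop, from (82,150) to (640,282). Earlier I had taken the dark strip under the lid instead. I'll redo the angle with it.

```bash
python3 - <<'E'
from h import *
np.set_printoptions(precision=1,suppress=True)
c=lambda p,f,x,y:((p[0]+.5)/f-.5+x,(p[1]+.5)/f-.5+y)
FLt=c((82,150),5.5,165,250);FRt=c((640,282),5.5,165,250);FLs=c((86,196),4.5,205,280)
NLs=c((268,524),4.5,205,280)
q,e=tri(FLt,FLs);r=q-H;print("FL",q,e,"ang",np.degrees(np.arctan2(r[2],-(r@X))),np.hypot(r[2],r@X),"y",r@Y)
print(cornerangle('top',FRt,-105),cornerangle('top',FLt,105),cornerangle('side',FLs,105))
M=cv2.imread("pics/side11.png");
for z in(44,46,48):print(z,plane("side",NLs,z))
E
```

```text
FL [571.3 277.7 116. ] 12.8925971382471 ang 42.883670390571886 102.92216286756435 y 95.52561349010183
(np.float64(48.00000000000001), np.float64(0.3828737290399016)) (np.float64(44.25), np.float64(9.813676877840338)) (np.float64(49.5), np.float64(0.9355414288485094))
44 [499.5 302.9  44. ]
46 [498.7 303.9  46. ]
48 [497.8 304.9  48. ]
```

The better readings agree on about 48–52°, a little past half way. I'll nudge the lid down a few degrees with the shut fingertips near the free edge, beside the knob, detecting contact by force.

```bash
python3 -m creep '{"claw":[0,0,0,0,0,0,0,0,0,0,0],"dp":[[0.0113,0.0349,0],[0.0113,0.0349,0],[0.0113,0.0349,0],[0.0113,0.0349,0],[0.0113,0.0349,0],[0.0113,0.0349,0],[0,0,-0.03],[0,0,-0.03],[0,0,-0.02],[0,0,-0.01],[0,0,0]],"roll":[0,0,0,0,0,0,0,0,0,0,0]}'
python3 - <<'E'
from h import *
rep()
im=snapshot("side")[:,:,::-1];cv2.imwrite("pics/side12.png",im);cv2.imwrite("pics/s12d.png",cv2.resize(im[180:420,180:420],None,fx=2.5,fy=2.5))
cv2.imwrite("pics/w12.png",snapshot("wrist")[:,:,::-1])
E
```

```text
clock: 10.1
tool_pos: [520.3, 155.0, 130.1]
ee_rot: [-2.853, 1.568, -3.077]
contact_force: [-0.1, -0.6, -0.7]
width: -0.1
t 10.1 tcp [520.3 155.  130.1] F [-0.1 -0.6 -0.7] w -0.1 q6 [ 0.15  0.45  1.59  0.    1.11 -1.2 ]
toolx [-0.003 -0.    -1.   ] jaw yaw 77.18
```

View pics/s12d.png

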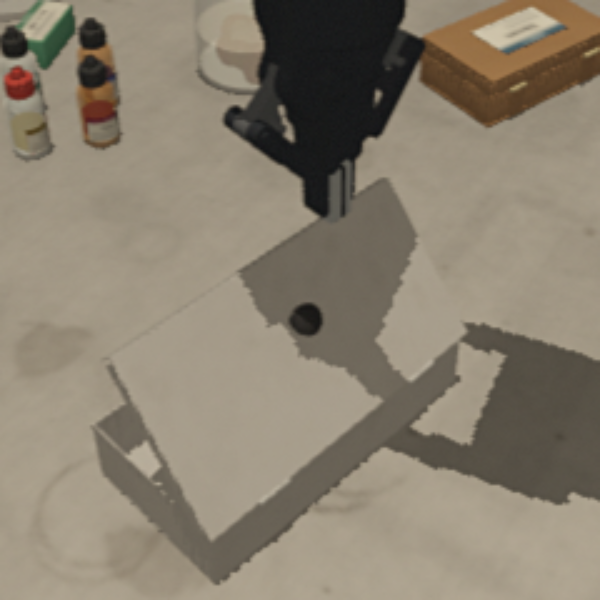

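View pics/w12.png

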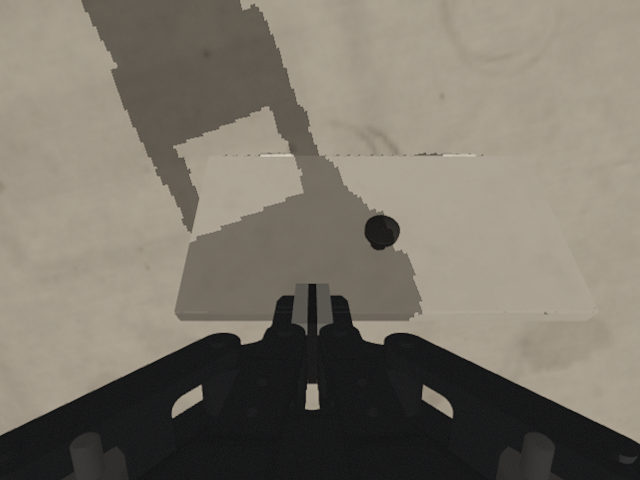

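```bash
python3 - <<'E'
from h import *
rep()
w=cv2.imread("pics/w12.png")
print("R",cornerangle('wrist',(598,311.5),105),"L",cornerangle('wrist',(176,314),-105))
K=(382,231)
ths=np.radians(np.arange(35,60,.25))
d=[np.hypot(*(np.array(proj("wrist",lidpt(t,70,10.5,0)))-K)) for t in ths];print(np.degrees(ths[np.argmin(d)]),min(d))
o=np.vstack([cv2.resize(w[290:330,160:240],None,fx=8,fy=8),cv2.resize(w[290:330,540:620],None,fx=8,fy=8)]);cv2.imwrite("pics/w12d.png",cv2.convertScaleAbs(o,alpha=1.3))
E
```

```text
t 10.2 tcp [521.9 154.7 132.3] F [ 0.1 -0.3  0.5] w -0.0 q6 [ 0.15  0.45  1.58  0.    1.11 -1.2 ]
toolx [ 0.001  0.    -1.   ] jaw yaw 77.14
R (np.float64(49.75), np.float64(1.6629157048438483)) L (np.float64(48.5), np.float64(0.5552188277597851))
52.25 0.06492575007790323
```

View pics/w12d.png

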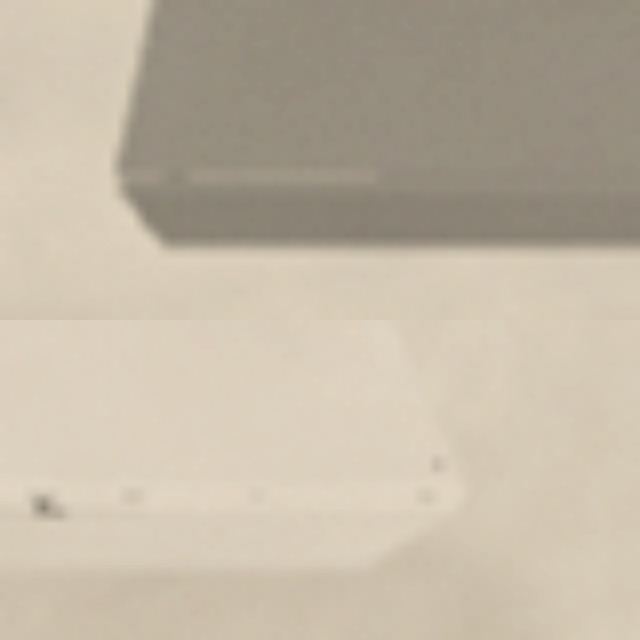

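The wrist view gives the free edge clearly, at row 312 with corners at columns 174 and 597: 48.5–50°. I'm aiming for about 4.5° less, so I descend to contact.

```bash
python3 -m creep '{"claw":[0,0,0],"dp":[[0,0,-0.015],[0,0,-0.009],[0,0,0]],"roll":[0,0,0]}'; for i in 1; do :; done; python3 -m creep '{"claw":[0],"dp":[[0,0,-0.003]],"roll":[0]}'; python3 -m creep '{"claw":[0],"dp":[[0,0,-0.003]],"roll":[0]}'; python3 -m creep '{"claw":[0,0],"dp":[[0,0,-0.003],[0,0,0]],"roll":[0,0]}'
```

```text
clock: 10.5
tool_pos: [521.3, 154.0, 107.2]
ee_rot: [-2.891, 1.57, -3.117]
contact_force: [-0.0, -0.3, 0.3]
width: -0.1
clock: 10.6
tool_pos: [522.3, 154.1, 105.4]
ee_rot: [0.429, 1.569, 0.204]
contact_force: [-0.0, 0.2, -0.7]
width: -0.1
clock: 10.7
tool_pos: [522.2, 154.1, 102.1]
ee_rot: [0.455, 1.569, 0.23]
contact_force: [-0.8, -0.3, 0.6]
width: -0.2
clock: 10.9
tool_pos: [521.7, 154.1, 98.5]
ee_rot: [0.888, 1.571, 0.663]
contact_force: [-0.5, 1.0, 0.8]
width: 0.1
```

```bash
for i in 1; do :; done; python3 -m creep '{"claw":[0,0],"dp":[[0,0,-0.003],[0,0,0]],"roll":[0,0]}'; python3 - <<'E'
from h import *
rep()
im=snapshot("side")[:,:,::-1];cv2.imwrite("pics/side13.png",im);cv2.imwrite("pics/s13d.png",cv2.resize(im[180:420,180:420],None,fx=2.5,fy=2.5))
E
```

```text
clock: 11.1
tool_pos: [521.6, 154.1, 95.4]
ee_rot: [2.203, 1.571, 1.978]
contact_force: [0.6, 0.9, 0.4]
width: -0.3
t 11.1 tcp [521.6 154.1  95.4] F [0.6 0.9 0.4] w -0.3 q6 [ 0.15  0.49  1.63  0.    1.02 -1.2 ]
toolx [-0.  0. -1.] jaw yaw 77.1
```

View pics/s13d.png

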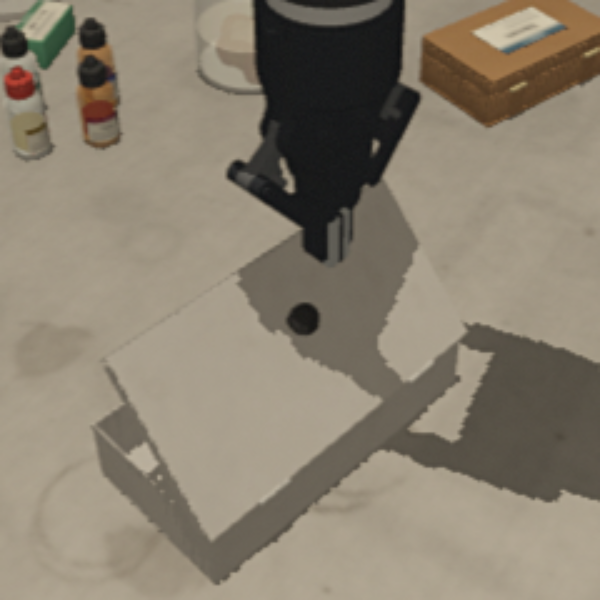

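```bash
cat >> h.py <<'E'
def knobang(im,n="side",box=(285,325,290,330)):
    x0,x1,y0,y1=box;g=(cv2.cvtColor(im,cv2.COLOR_BGR2GRAY)[y0:y1,x0:x1]<50).astype(np.uint8)
    k,l,st,c=cv2.connectedComponentsWithStats(g);i=1+np.argmax(st[1:,4]);K=c[i]+[x0,y0]
    ths=np.radians(np.arange(0,75,.25));d=[np.hypot(*(np.array(proj(n,lidpt(t,70,10.5,0)))-K)) for t in ths];return K.round(2),st[i,4],np.degrees(ths[np.argmin(d)]),min(d)
E
python3 -c "
from h import *
for i in (10,11,12,13): print(i,knobang(cv2.imread(f'pics/side{i}.png')))"
```

```text
10 (array([302.63, 307.78]), np.int32(109), np.float64(52.25), np.float64(0.6519879358315889))
11 (array([302.21, 307.71]), np.int32(107), np.float64(51.5), np.float64(0.6514723400066481))
12 (array([302.24, 307.55]), np.int32(119), np.float64(51.5), np.float64(0.4852832143892699))
13 (array([301.05, 307.31]), np.int32(118), np.float64(49.25), np.float64(0.40256167808953636))
```

The lid has come down about 2.2°. A little more.

```bash
python3 -m creep '{"claw":[0,0,0,0],"dp":[[0,0,-0.003],[0,0,-0.003],[0,0,0],[0,0,0]],"roll":[0,0,0,0]}'; python3 - <<'E'
from h import *
rep()
im=snapshot("side")[:,:,::-1];cv2.imwrite("pics/side14.png",im);print(knobang(im))
E
```

```text
clock: 11.55
tool_pos: [521.4, 154.0, 89.1]
ee_rot: [-2.803, 1.57, -3.028]
contact_force: [0.1, 0.2, 0.4]
width: 0.2
t 11.55 tcp [521.4 154.   89.1] F [0.1 0.2 0.4] w 0.2 q6 [ 0.15  0.5   1.63  0.    1.01 -1.2 ]
toolx [-0.001 -0.    -1.   ] jaw yaw 77.1
(array([299.8 , 307.05]), np.int32(117), np.float64(46.75), np.float64(0.24118796197782016))
```

Now I retreat straight up to the earlier vantage and measure.

```bash
python3 -m creep '{"claw":[0,0,0,0],"dp":[[-0.003,0,0.012],[0,0,0.02],[0,0,0.02],[0,0,0]],"roll":[0,0,0,0]}'; python3 - <<'E'
from h import *
rep()
cv2.imwrite("pics/w15.png",snapshot("wrist")[:,:,::-1]);im=snapshot("side")[:,:,::-1];cv2.imwrite("pics/side15.png",im);print(knobang(im))
E
```

```text
clock: 12.0
tool_pos: [520.3, 154.4, 144.9]
ee_rot: [0.381, 1.565, 0.156]
contact_force: [0.5, 0.7, -0.5]
width: -0.1
t 12.0 tcp [520.3 154.4 144.9] F [ 0.5  0.7 -0.5] w -0.1 q6 [ 0.15  0.43  1.58  0.    1.13 -1.2 ]
toolx [ 0.006  0.001 -1.   ] jaw yaw 77.11
(array([299.8 , 307.05]), np.int32(117), np.float64(46.75), np.float64(0.24118796197782016))
```

View pics/w15.png

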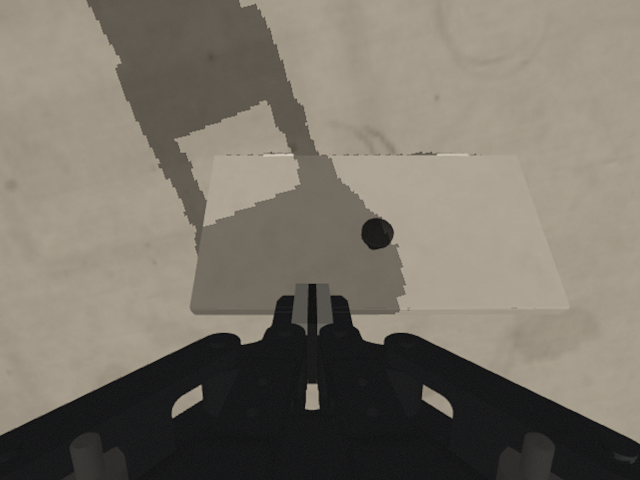

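```bash
python3 -m creep '{"claw":[0,0,0,0,0],"dp":[[-0.01,-0.02,0.03],[-0.01,-0.04,0],[0,-0.04,0],[0,-0.04,0],[0,0,0]],"roll":[0,0,0,0,0]}' >/dev/null; python3 - <<'E'
from h import *
# wrist estimate using pose saved: recompute with camera offset for tcp 520.3,154.4,144.9
import h
rep()
c=camera_params("wrist");p1=sense()["tool_pos"];print("cam yaw same")
o1=-c["R"].T@c["t"];o=o1+np.array([521.5,154.4,146.5])-p1
c=dict(c);c["t"]=-c["R"]@o
h.camera_params=lambda n:c
print("wrist L,R",cornerangle('wrist',(190.5,308.5),-105),cornerangle('wrist',(569,306.3),105))
from rig import camera_params as cp
h.camera_params=cp
im=snapshot("side")[:,:,::-1];cv2.imwrite("pics/side16.png",im);print(knobang(im))
cv2.imwrite("pics/top16.png",snapshot("top")[:,:,::-1])
E
```

```text
t 12.6 tcp [498.1  10.2 170.7] F [ 0.2  0.5 -0.1] w 0.0 q6 [-0.13  0.33  1.65 -0.    1.16 -1.47]
toolx [-0.002 -0.001 -1.   ] jaw yaw 76.84
cam yaw same
wrist L,R (np.float64(44.5), np.float64(0.37707525574418155)) (np.float64(44.5), np.float64(1.1724401185599347))
(array([299.84, 307.44]), np.int32(105), np.float64(46.75), np.float64(0.6226614404856549))
```

View pics/side16.png

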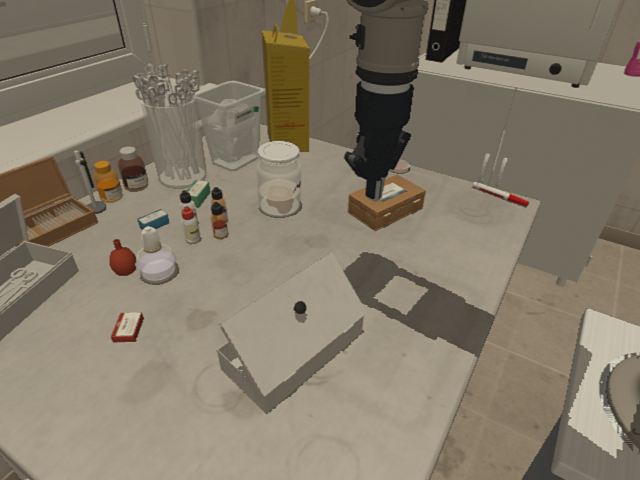

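View pics/top16.png

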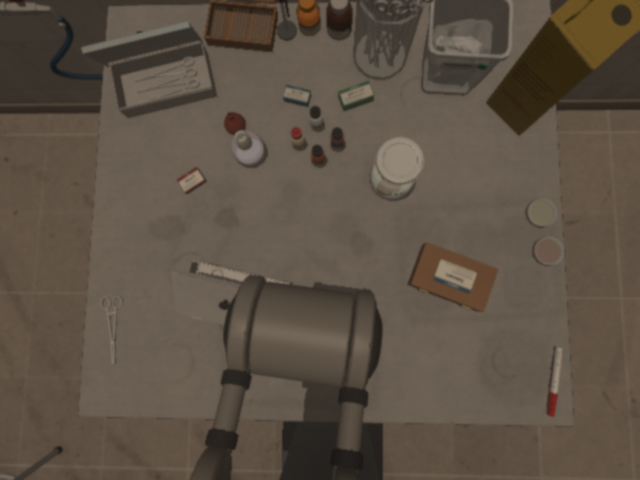

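The lid stands at about 45°: the edges give 44.5° and the knob 46.75°. The slide box (455,277) and jar (398,168) are at their first pixel positions, and the gripper is clear. I'm handing in.

```bash
python3 -c "
from rig import *
print(sign_off())"
```

```text
the job is handed in; nothing more can be done
None
```

I raised the steel box's lid by its black knob, let go, and it stays standing at about 45°. I handed the job in at about 12.7 s.

- **First grip missed:** the fingers shut above the knob because the tips stand about 24 mm higher than the reported TCP. I lowered them and gripped the knob properly on the second try.
- **Lid overshot:** after release the lid stood at about 49–50°. I eased it back about 5° with the shut fingertips on the lid face, beside the knob.
- **Last checks:** the wrist view of the free edge gave 44.5° at both corners. The knob in the side view gave 46.75°; it read about 2.5° above the edge before the correction too, so I trust the edge more. After the arm moved away, the knob reading was unchanged.
- **Bystanders:** the slide box and the jar look unmoved in the top and side pictures; I compared them by eye, not by measurement. The gripper was clear of everything.
- **Forces:** contact force peaked at about 27 N in the readings I took, during the lift.

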